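Open the trainer case and hold its index plunger out

TASK

Raise the lid of the black trainer case by its orange front handle until it stands about 75 degrees open from shut, so that the chart in it can be read, and let go of it there. Then grip the red knob of the sprung index plunger, pull it straight up as far as it goes so that its pin is clear of the disc, and finish while still holding it there, with the lid standing on its own. Leave the jar, the carton and the screwdriver where they are.

Things in the scene. Friction and masses are not known exactly. Their poses are not given: they have to be found in the camera images.
- trainer: Black plastic case base, fixed to the bench: 200 mm (its x) by 280 mm (its y), 50 mm high, open on top, walls 5 mm; origin at the centre of its underside. Its -x side is the front, towards the robot, turned by up to about 20 degrees; the lid's hinge runs along its y on top of the rear (+x) wall.
- lid (a joint): Angle of the black lid in rad: 0 shut, growing as it opens upward and rearward, 1.9 at most; 75 degrees is 1.31. It starts shut or a little ajar. The lid is a hollow shell 200 x 280 mm, 45 mm deep, about 0.35 kg; its hinge is stiff (about 0.8 N m) and it stays at whatever angle it is left.
- lid_handle (a point): Centre of the lid's handle: an orange barrel 18 mm in diameter, 30 mm long along the case's y, on a 10 mm wide neck 28 mm in front of the middle of the lid's front wall. Its flat ends are free: pinch it endwise from above and it can pivot between the fingers. 70 mm above the bench with the lid shut; it turns with the lid at 229 mm from the hinge.
- lid_hinge (a point): Middle of the lid's hinge line, 50 mm above the bench, on the rear edge of the case (100 mm behind the case's centre, in its +x). The hinge line runs along the case's y.
- plunger (a joint): Travel of the index plunger in m: 0 seated (its 8 mm steel pin sits 8 mm deep in a hole of the disc), 0.014 pulled up to its stop. A spring pulls it down with about 4 N when seated and 9 N at the stop; let go, it snaps back.
- knob (a point): Where to grip the plunger's red knob: on its axis, 11 mm below its top. The knob is an upright cylinder 24 mm in diameter, 28 mm tall, underside 50 mm above the bench when seated, on the case's middle line 58 mm in front of its centre (in its -x). It slides straight up. The lid covers it until raised.
- seat_hole (a point): Mouth of the disc hole under the plunger, 24 mm above the bench. The disc is flat aluminium, 140 mm in diameter, with a ring of 12 holes, fixed in the case. Over the hole a blue bracket 16 mm wide (along the case's y; top 43 mm above the bench) reaches back from the front wall and carries the brass sleeve (top 45 mm) of the plunger.
- jar: Bystander: glass jar with a red cap and a paper label, 56 mm in diameter, 85 mm tall, standing loose beside the case; origin at the centre of its underside.
- carton: Bystander: blue carton 55 x 75 x 50 mm, loose beside the case; origin at the centre of its underside.
- screwdriver: Bystander: screwdriver with an orange handle lying loose beside the case, shaft along its x; origin on the bench under its middle.

How it is judged:
On the way, in this order (a step that is already met when the one before it is completed fails the run):
1. the lid stands 65 to 85 degrees open on its own, let go (value of joint lid between 1.134 and 1.484 rad and contact force between each of the arm, the fingers and lid below 0.5 N and velocity of joint lid between -0.05 and 0.05 rad/s), for 0.3 s.
2. the robot's fingers have pulled the plunger up at least 12 of its 14 mm (value of joint plunger above 0.012 m and contact force between the fingers and plunger above 2 N), for 0.2 s.
At the end, for the whole second after the job is handed in: Fingers still hold the plunger, at least 12 mm up of its 14 mm and still, no bystander propping it; the lid stands still at 65 to 85 degrees, untouched by the robot; jar, carton and screwdriver are within 30 mm of their starts (all of step 2 and value of joint lid between 1.134 and 1.484 rad and contact force between each of the arm, the fingers and lid below 0.5 N and velocity of joint plunger between -0.01 and 0.01 m/s and velocity of joint lid between -0.03 and 0.03 rad/s and contact force between plunger and jar below 0.3 N and contact force between plunger and carton below 0.3 N and contact force between plunger and screwdriver below 0.3 N and distance of each of jar, carton, screwdriver from where it was at the start of the episode below 0.03 m); the arm keeps its last pose, push and grip.
It fails at once if the jar was pushed away or knocked over (distance of jar from where it was at the start of the episode above 0.03 m or angle between jar's own z axis and vertical above 0.5 rad).
It fails at once if the carton was pushed away or knocked over (distance of carton from where it was at the start of the episode above 0.03 m or angle between carton's own z axis and vertical above 0.5 rad).
It fails at once if the screwdriver was pushed away or knocked over (distance of screwdriver from where it was at the start of the episode above 0.03 m).
It also fails if it takes over 50 s, if anything falls off the work surface, if the arm or the gripper's body presses on something with over 40 N, if the wrist force passes 120 N, or if a joint passes its speed limit or range.

ROBOT

A 7-joint arm with a two-finger parallel gripper is mounted at the origin on the work surface. World frame = base frame: x ahead of the robot, y to its left, z up, the work surface at z = 0. Lengths are in m, angles in rad, forces in N, time in s.
With the tool pointing down it reaches from about 0.4 to 0.875 m from the base axis. Payload 19.3 kg.
Tool frame: the origin (TCP) lies on the centre line of the jaws, within the pads' length; the fingertips stand 8 mm ahead of it and the grasp point (between the pads) lies 11 mm behind it; z points along the fingers, y is the line along which they close (so a half turn about z gives the same grasp; the last joint's range is limited). The gripper opens to 85 mm and grips with 20 to 120 N. Pads are 22 mm wide; open, the fingers measure 114 mm over their backs; the gripper's body (76 mm by 85 mm) begins 54 mm behind the grasp point. The pads swing forward as they close: fully open they stand 13 mm farther back than shut.
Start: joints at [1.234, 0.521, -0.036, 1.599, 0.021, 1.021, -0.113], TCP at [0.165, -0.603, 0.239] pointing down, gripper open.
Joint ranges: [-2.91, 2.91], [-0.3, 2.13], [-1.5, 1.42], [0.17, 2.43], [-1.26, 4.41], [0.16, 1.93], [-2.52, 2.52]. Speed limits (rad/s): [1.89, 1.89, 2.39, 2.39, 3.01, 3.01, 3.01].

INTERFACE

Orientations are given as [roll, pitch, yaw] about the fixed x, y, z axes, in that order (R = Rz(yaw) Ry(pitch) Rx(roll)).
In Python, from workcell import status, grab_frame, camera_params, bot, search_frame, silhouettes gives the robot as it stands.
- The arm moves only by the shell command python3 -m creep 'ROWS' [FORCE]. ROWS is JSON, a list of rows, each a list of 5 numbers: the shift along the tool's x, y, z in units of 60 mm (1.0 is 60 mm), then the turn about the tool's z in units of 8 degrees (1.0 is 8 degrees), then the opening, from 0 (shut) to 1 (fully open). In form: [[x, y, z, twist, hand], ...]. A call has 1 to 5 rows; each row is the pose to reach, as a shift and turn from the pose commanded when the call began, along the tool's axes at that moment; what a row does not reach only later rows make up. A row lasts 1/8 s, in which the tool goes at most 62.5 mm and 10.7 degrees, less where a joint would pass 70% of its speed; a pose out of reach is approached as far as the arm can. A call with a gripper value outside its range is refused whole. The fingers move at their own pace and stop on an object; FORCE is the grip in N (left out, the last holds). Time passes only in rows, so rows that repeat a pose let the fingers close. It gives the time, the measured TCP pose, the force, the opening and the grip force at its end, in the units of the state.
- status.observe(): the state, without advancing time (a new reading comes with each control period).
- grab_frame(name): name is "side" or "top"; returns the picture (384x512x3 uint8, blue, green, red); there is no depth.
- camera_params(name): a dict with "K" (3x3 intrinsics, pixels), "rvec" (rotation vector, rad) and "tvec" (3), from world to camera coordinates, as OpenCV has them. Camera axes: x right, y down, z forward; pixel columns grow to the right and rows downward; lengths in m; the calibration is good to about 2 mm. A picture is of the moment at which its call begins. camera_params takes no time and is no camera call.
- bot.job_done(): hands the job in; it is judged then, once.
Trained networks look in the newest picture that a camera, given by its name, has taken for a name from the list of things; names that differ only in an ending like _2 or _b are one class to them, and where a whole thing is asked for, a point or a joint stands for the part that bears it (a point fixed in the world has none). Each returns a list of dicts, best first, with "p" (0 to 1); they miss things now and then, are a little off and sometimes report something else, mostly with a low value. They report only what shows in the picture. A call takes as long as a camera call.
- search_frame(camera, name): "extent" ([left, top, right, bottom] as shares, 0 to 1, of the picture: columns of its width, rows of its height, round what is visible of it).
- silhouettes(camera, name): "mask" (384x512 bool, what is visible of it) and "extent" ([left, top, right, bottom] as shares, 0 to 1, of the picture: columns of its width, rows of its height, round what is visible of it).
The state is a dict: "clock": time; "qpos": joint angles; "qd": joint speeds; "joint_efforts": joint torques, N m; "position": TCP position; "tool_rot": TCP orientation; "force": force on the tool from outside, world axes, zero at the start; "moment": the same for the moment, N m; "grip_width": finger opening in m; "finger_force": force on a finger pad.
Only numpy, scipy, OpenCV 4.12 (cv2) and the standard library are available. Lean on these libraries where they do the work, as an engineer would, in place of code of your own. Each camera call takes 0.05 s, during which the arm holds its last target. There are 200 camera calls.

## Working session

There is one attempt and no reset: what is moved stays moved. The work goes in short steps, Python scripts to look and compute and a shell command to move; the robot and the scene stay as the last step left them, time stands still between calls to the robot, and variables do not carry over. Pictures are saved under pics/ and viewed, at most 10 in all, crops included, and the job is handed in when it is done.

```bash
ls; mkdir -p pics; python3 - <<'E'
from workcell import *
import cv2,numpy as np
s=status.observe();print({k:np.round(v,3) for k,v in s.items()})
a=grab_frame("side");b=grab_frame("top")
cv2.imwrite("pics/side0.png",a);cv2.imwrite("pics/top0.png",b)
for c in("side","top"):
    p=camera_params(c);print(c,np.round(p["K"],1).tolist(),np.round(-cv2.Rodrigues(np.array(p["rvec"]))[0].T@np.array(p["tvec"]).ravel(),3))
    for n in("trainer","lid_handle","lid","jar","carton","screwdriver"):
        print(c,n,[(round(d["p"],2),np.round(np.array(d["extent"])*[512,384,512,384]).tolist()) for d in search_frame(c,n)][:2])
E
```

```text
pics
{'clock': np.float64(0.0), 'qpos': array([ 1.234,  0.522, -0.036,  1.6  ,  0.021,  1.021, -0.113]), 'qd': array([-0.001,  0.   , -0.   ,  0.   ,  0.   ,  0.001, -0.   ]), 'joint_efforts': array([ 0.0000e+00, -9.2713e+01,  1.9800e+00, -3.6994e+01,  1.8000e-02,
        8.0000e-03, -0.0000e+00]), 'position': array([ 0.165, -0.603,  0.239]), 'tool_rot': array([-3.14 ,  0.   ,  0.267]), 'force': array([ 0.124, -0.839,  0.325]), 'moment': array([-0.027, -0.014,  0.032]), 'finger_force': np.float64(0.0), 'grip_width': np.float64(0.085)}
side [[371.6, 0.0, 254.4], [0.0, 371.6, 189.4], [0.0, 0.0, 1.0]] [ 0.554 -0.609  0.846]
side trainer [(0.61, [195.0, 157.0, 288.0, 263.0])]
side lid_handle [(0.64, [197.0, 157.0, 289.0, 251.0]), (0.64, [237.0, 133.0, 295.0, 145.0])]
side lid [(0.56, [197.0, 155.0, 289.0, 250.0])]
side jar [(0.91, [210.0, 263.0, 231.0, 304.0])]
side carton [(0.74, [229.0, 143.0, 249.0, 158.0])]
side screwdriver [(0.61, [237.0, 133.0, 271.0, 143.0])]
top [[355.7, 0.0, 259.3], [0.0, 355.7, 191.1], [0.0, 0.0, 1.0]] [0.411 0.113 0.999]
top trainer [(0.83, [213.0, 159.0, 334.0, 255.0]), (0.57, [213.0, 160.0, 332.0, 254.0])]
top lid_handle [(0.6, [212.0, 156.0, 330.0, 258.0]), (0.16, [212.0, 157.0, 331.0, 255.0])]
top lid [(0.59, [209.0, 157.0, 333.0, 258.0])]
top jar [(0.76, [339.0, 218.0, 372.0, 242.0])]
top carton [(0.73, [168.0, 197.0, 205.0, 227.0])]
top screwdriver [(0.82, [136.0, 148.0, 161.0, 215.0])]
```

```bash
python3 - <<'E'
import cv2,numpy as np
a=cv2.imread("pics/side0.png");b=cv2.imread("pics/top0.png")
A=cv2.resize(a[120:320,160:320],None,fx=2.5,fy=3,interpolation=2)
B=cv2.resize(b[140:280,120:390],None,fx=2.9,fy=4,interpolation=2)[:, :]
cv2.imwrite("pics/b.png",cv2.resize(b[140:280,120:390],(800,415),interpolation=2));cv2.imwrite("pics/a.png",cv2.resize(a,(800,600)))
E
```

```text
(no output)
```

View pics/b.png

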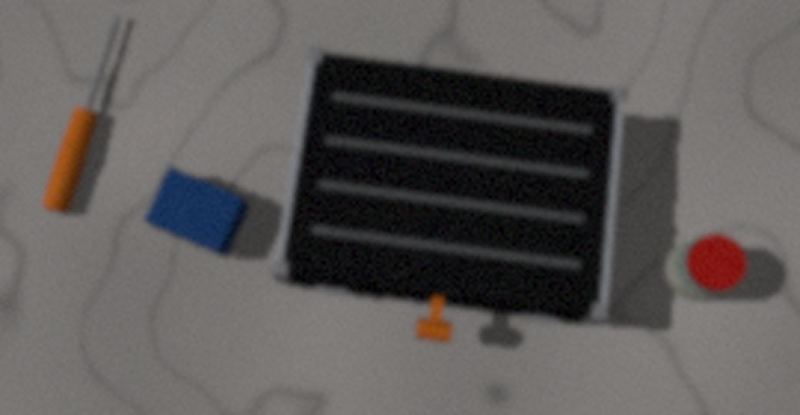

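View pics/a.png

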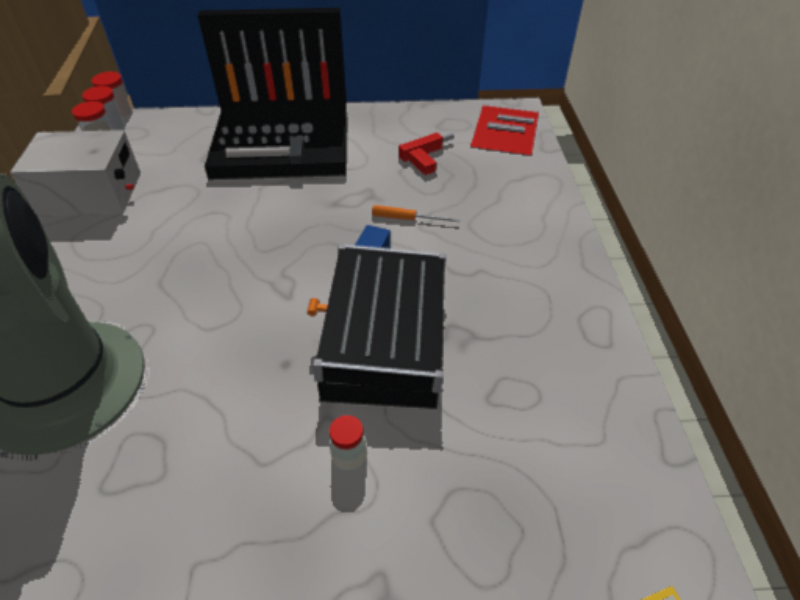

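The pictures show the trainer with its lid nearly shut. In the top view the orange handle is at about (266, 250), the carton and screwdriver lie to the left and the jar to the right. In the side view the handle is at about (202, 196).

```bash
cat > h.py <<'E'
from workcell import *
import cv2,numpy as np
def proj(c,P):
    p=camera_params(c);return cv2.projectPoints(np.array(P,float).reshape(-1,3),np.array(p["rvec"]),np.array(p["tvec"]),np.array(p["K"]),None)[0].reshape(-1,2)
def tri(us,ut):
    M=[]
    for c in("side","top"):
        p=camera_params(c);M.append(np.array(p["K"])@np.c_[cv2.Rodrigues(np.array(p["rvec"]))[0],np.array(p["tvec"]).ravel()])
    X=cv2.triangulatePoints(M[0],M[1],np.array(us,float).reshape(2,1),np.array(ut,float).reshape(2,1)).ravel();return X[:3]/X[3]
def blob(im,lo,hi,box):
    h=cv2.inRange(cv2.cvtColor(im,cv2.COLOR_BGR2HSV),lo,hi);m=np.zeros_like(h);l,t,r,b=box;m[t:b,l:r]=h[t:b,l:r]
    n,_,st,ce=cv2.connectedComponentsWithStats(m);i=1+st[1:,4].argmax();return ce[i],st[i],m
def rel(P,yaw_target=None):
    s=status.observe();R=cv2.Rodrigues(np.zeros(3))[0]
    from scipy.spatial.transform import Rotation as T
    R=T.from_euler("xyz",s["tool_rot"]).as_matrix()
    print("pos",np.round(s["position"],4),"yaw",np.degrees(s["tool_rot"][2]).round(2),"y-axis",R[:,1].round(3),"shift units",(R.T@(np.array(P)-s["position"])/.06).round(3))
E
python3 - <<'E'
from h import *
a=cv2.imread("pics/side0.png");b=cv2.imread("pics/top0.png")
lo,hi=(3,120,70),(22,255,255)
cs,ss,_=blob(a,lo,hi,(190,180,225,215));ct,st,_=blob(b,lo,hi,(250,230,285,260));print(cs,ss,ct,st)
H=tri(cs,ct);print("handle blob",H,proj("side",H),proj("top",H))
m=silhouettes("top","lid");print(m[0]["p"])
mm=m[0]["mask"].astype(np.uint8);r=cv2.minAreaRect(max(cv2.findContours(mm,0,2)[0],key=cv2.contourArea));print(r)
print(cv2.boxPoints(r).round(1).tolist())
rel(H)
# model fit: lid angle, yaw, position by top corners later
def world(ox,oy,yaw,th,P): # lid pts P in case frame when shut
    P=np.array(P,float)-[.1,0,.05];c,s=np.cos(th),np.sin(th)
    Q=np.c_[P[:,0]*c+P[:,2]*s,P[:,1],-P[:,0]*s+P[:,2]*c]+[.1,0,.05]
    cy,sy=np.cos(yaw),np.sin(yaw);return np.c_[ox+cy*Q[:,0]-sy*Q[:,1],oy+sy*Q[:,0]+cy*Q[:,1],Q[:,2]]
from scipy.optimize import least_squares
top4=[(.1,.14,.095),(.1,-.14,.095),(-.1,.14,.095),(-.1,-.14,.095)]
sc=.64
bs=lambda x,y:(120+x*270/800,140+y*140/415)
T=np.array([bs(316,55),bs(618,93),bs(283,276),bs(600,316)])
S=np.array([(444,254),(440,375),(339,248),(320,363)])*sc # rear-left,rear-right,front-left,front-right
def f(v):
    W=world(*v,top4);Hh=world(*v,[(-.124,0,.07)])
    return np.r_[(proj("top",W)-T).ravel(),(proj("side",W)-S).ravel(),2*(proj("top",Hh)-ct).ravel(),2*(proj("side",Hh)-cs).ravel()]
q=least_squares(f,[H[0]+.13,H[1],-.13,.05],loss="soft_l1");print(q.x,q.fun.round(1))
np.save("case.npy",q.x)
h=world(*q.x,[(-.128,0,.07)])[0];print("handle model",h);rel(h+[0,0,-.011])
E
```

```text
[201.76136364 196.07954545] [197 191  13  11  88] [266.3271028  248.20560748] [261 239  11  16 107]
handle blob [0.44563091 0.07992128 0.08529577] [[202.08325119 196.01318941]] [[266.39965209 248.58592997]]
0.62
((271.94805908203125, 209.2111358642578), (114.11799621582031, 92.34710693359375), 7.334379196166992)
[[209.5, 247.6999969482422], [221.3000030517578, 156.10000610351562], [334.3999938964844, 170.6999969482422], [322.6000061035156, 262.29998779296875]]
pos [ 0.1647 -0.6029  0.2393] yaw 15.29 y-axis [ 0.264 -0.965  0.   ] shift units [ 7.516 -9.743  2.567]
[ 0.56535088  0.06559183 -0.12218825  0.05790527] [-2.5 -1.9  1.  -1.2 -3.4 -1.6  1.  -0.6  0.2 -0.2  1.   0.4  0.  -2.3
 -3.5  0.8 -0.4  2.3 -0.5  0.7]
handle model [0.43983333 0.08100539 0.0831615 ]
pos [ 0.1647 -0.6029  0.2393] yaw 15.29 y-axis [ 0.264 -0.965  0.   ] shift units [ 7.427 -9.786  2.786]
```

```bash
python3 -m creep '[[1,-0.4,0,0.5,1],[1.9,-0.9,0,1,1],[2.7,-1.5,0,1.6,1],[3.4,-2.2,0,2.2,1],[4,-3,0,2.8,1]]'; python3 -c "
from h import *
rel([.440,.081,.20])"
```

```text
clock: 1.38
position: [0.3499, -0.3642, 0.2393]
tool_rot: [3.141, -0.001, -0.126]
force: [1.4, -0.8, -0.1]
grip_width: 0.0851
finger_force: 0.0
pos [ 0.3499 -0.3642  0.2393] yaw -7.24 y-axis [-0.126 -0.992  0.   ] shift units [ 0.554 -7.55   0.655]
```

```bash
python3 -m creep '[[0.3,-0.9,0,0,1],[0.5,-1.9,0,0,1],[0.6,-2.9,0,0,1],[0.7,-3.9,0,0,1],[0.7,-4.8,0,0,1]]'; python3 -m creep '[[0,-0.9,0,0,0.8],[0,-1.8,0,0,0.7],[-0.15,-2.6,0.3,0,0.7],[-0.15,-2.75,0.65,0,0.7],[-0.15,-2.75,0.65,0,0.7]]';python3 -c "
from h import *
cv2.imwrite('pics/t1.png',cv2.resize(grab_frame('top')[150:290,180:360],(800,600)));cv2.imwrite('pics/s1.png',cv2.resize(grab_frame('side')[110:260,150:310],(800,600)))
rel([.440,.081,.072])"
```

```text
clock: 2.0
position: [0.4266, -0.0833, 0.2396]
tool_rot: [-3.142, -0.001, -0.123]
force: [0.1, 0.0, 0.8]
grip_width: 0.0856
finger_force: 0.0
clock: 2.62
position: [0.4371, 0.0799, 0.1995]
tool_rot: [3.141, 0.002, -0.123]
force: [0.4, 0.0, 0.9]
grip_width: 0.0596
finger_force: 0.0
pos [0.4379 0.0788 0.2008] yaw -7.16 y-axis [-0.125 -0.992  0.   ] shift units [ 0.03  -0.041  2.147]
```

View pics/s1.png

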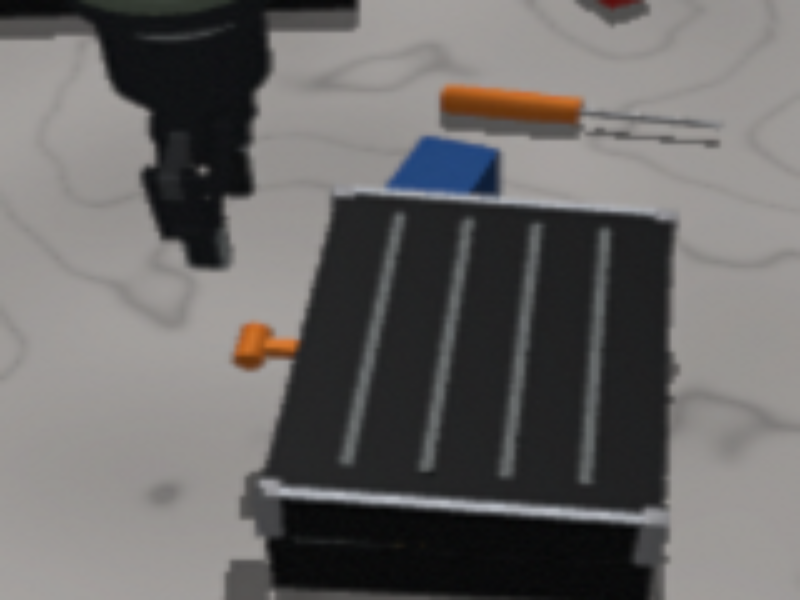

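The side view shows the open gripper above and slightly behind the handle. The handle barrel is at crop (252, 345), which is full-frame (200.4, 196.2).

```bash
python3 -c "
from h import *
H=tri((200.4,196.2),(266.5,251.0));print(H,proj('side',H),proj('top',H));rel(H+[0,0,-.011])
print(proj('side',[[.44,.081,.083]]),proj('top',[[.44,.081,.083]]))"
```

```text
[0.44031374 0.07977729 0.08481184] [[200.1590718  196.24778821]] [[266.44649284 250.71528113]]
pos [0.4379 0.0788 0.2008] yaw -7.16 y-axis [-0.125 -0.992  0.   ] shift units [ 0.038 -0.021  2.117]
[[200.13666339 196.36042502]] [[265.9393938  250.86036925]]
```

```bash
python3 -m creep '[[0.03,-0.02,0.7,0,0.65],[0.03,-0.02,1.4,0,0.65],[0.03,-0.02,2.1,0,0.65],[0.03,-0.02,2.12,0,0.65],[0.03,-0.02,2.12,0,0.65]]' 50; python3 -m creep '[[0,0,0,0,0.2],[0,0,0,0,0.1],[0,0,0,0,0.1],[0,0,0,0,0.1],[0,0,0,0,0.1]]' 50; python3 -c "
from h import *
cv2.imwrite('pics/s2.png',cv2.resize(grab_frame('side')[140:250,150:300],(800,587)))
rel([.44,.081,.072])"
```

```text
clock: 3.35
position: [0.4405, 0.0801, 0.0746]
tool_rot: [-3.141, -0.001, -0.125]
force: [-0.4, 0.8, -0.8]
grip_width: 0.0552
finger_force: 0.0
clock: 3.98
position: [0.4407, 0.0816, 0.0743]
tool_rot: [-3.139, -0.003, -0.123]
force: [-0.6, 7.6, 2.7]
grip_width: 0.0291
finger_force: 51.3
pos [0.4406 0.0816 0.0743] yaw -7.07 y-axis [-0.123 -0.992 -0.002] shift units [-0.009  0.011  0.039]
```

View pics/s2.png

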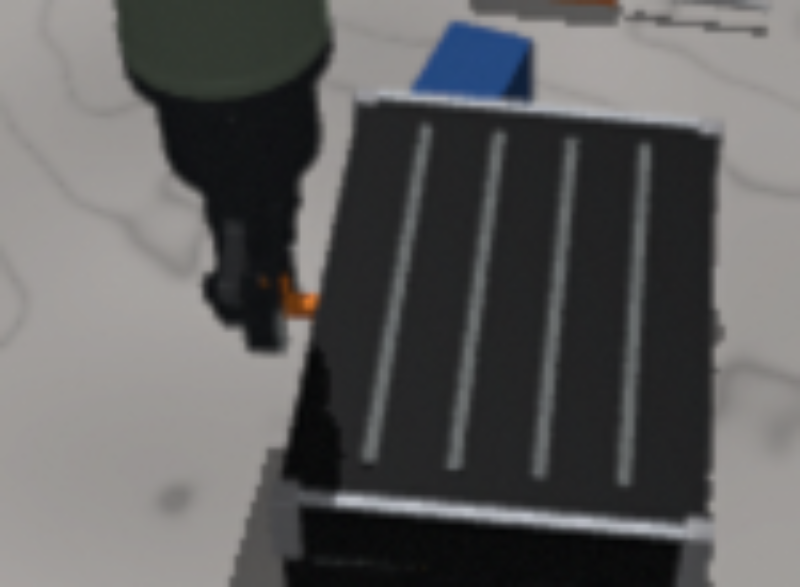

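```bash
python3 -m creep '[[0.065,0,-0.325,0,0.1],[0.157,0,-0.645,0,0.1],[0.275,0,-0.958,0,0.1],[0.42,0,-1.256,0,0.1],[0.592,0,-1.542,0,0.1]]' 50; python3 -c "
from h import *
s=status.observe();p=s['position'];q=np.load('case.npy');u=np.array([np.cos(-.124),np.sin(-.124)])
G=p+[0,0,.011];hg=q[:2]+.1*u;d=(hg-G[:2])@u;print(d,G[2]-.05,np.hypot(d,G[2]-.05),np.degrees(np.arctan2(G[2]-.05,d)))
for f in (40,45,50,55,60,65,70,75,80): f=np.radians(f);a=np.radians(33.5);print(np.degrees(f).round(),(3.817*(np.cos(a)-np.cos(f))).round(3),(-3.817*(np.sin(f)-np.sin(a))).round(3))"
```

```text
clock: 4.65
position: [0.4755, 0.0772, 0.1672]
tool_rot: [-3.139, -0.002, -0.123]
force: [6.8, 7.9, -12.1]
grip_width: 0.0291
finger_force: 50.2
0.19057597420444955 0.12822414694011292 0.2296968301968808 33.93362455890083
40.0 0.259 -0.347
45.0 0.484 -0.592
50.0 0.729 -0.817
55.0 0.994 -1.02
60.0 1.274 -1.199
65.0 1.57 -1.353
70.0 1.877 -1.48
75.0 2.195 -1.58
80.0 2.52 -1.652
```

```bash
python3 -m creep '[[0.26,0,-0.35,0,0.1],[0.48,0,-0.59,0,0.1],[0.73,0,-0.82,0,0.1],[0.99,0,-1.02,0,0.1],[1.27,0,-1.2,0,0.1]]' 50; python3 -m creep '[[0.3,0,-0.15,0,0.1],[0.6,0,-0.28,0,0.1],[0.92,0,-0.38,0,0.1],[1.25,0,-0.45,0,0.1],[1.25,0,-0.45,0,0.1]]' 50;  python3 -c "
from h import *
s=status.observe();p=s['position'];q=np.load('case.npy');u=np.array([np.cos(-.124),np.sin(-.124)])
G=p+[0,0,.011];hg=q[:2]+.1*u;d=(hg-G[:2])@u;print(d,G[2]-.05,np.hypot(d,G[2]-.05),np.degrees(np.arctan2(G[2]-.05,d)))
cv2.imwrite('pics/s3.png',cv2.resize(grab_frame('side')[80:260,130:350],(800,600)))"
```

```text
clock: 5.28
position: [0.5502, 0.0678, 0.2387]
tool_rot: [-3.14, 0.001, -0.123]
force: [1.9, 9.4, -12.6]
grip_width: 0.0287
finger_force: 50.1
clock: 5.9
position: [0.6259, 0.0583, 0.2661]
tool_rot: [-3.139, -0.002, -0.124]
force: [2.1, 5.8, 1.1]
grip_width: 0.0287
finger_force: 50.5
0.0389734194047047 0.22713666794950077 0.23045605513263648 80.2636721584013
```

View pics/s3.png

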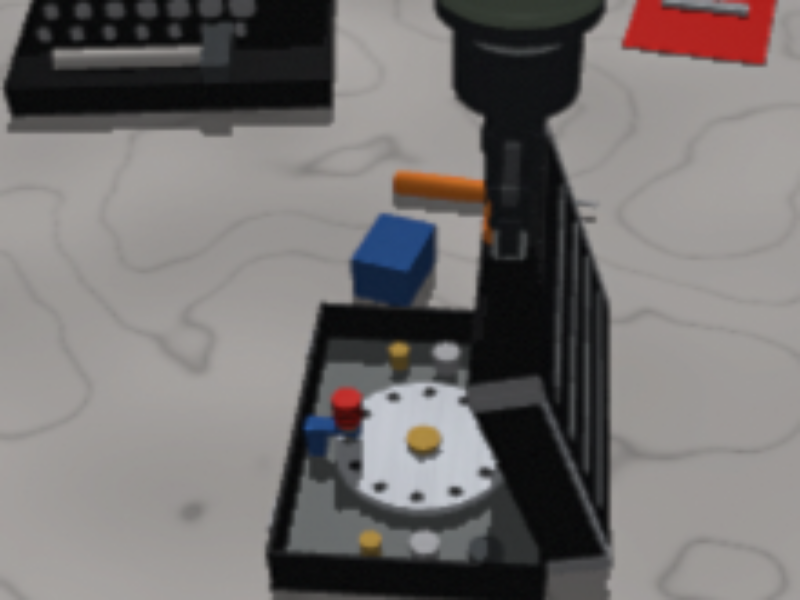

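The lid stands at about 75° and is still gripped. The red knob is exposed at crop (347, 408), which is full-frame (225, 202). Next I release the lid and back off.

```bash
python3 -m creep '[[0,0,0,0,0.7],[0,0,0,0,0.7],[0,0,0,0,0.7],[0,0,-0.1,0,0.7],[0,0,-0.5,0,0.7]]'; python3 -m creep '[[0,0,-0.7,0,0.7],[-0.5,0,-0.9,0,0.7],[-1.4,0,-0.9,0,0.7],[-2.3,0,-0.9,0,0.7],[-3.2,0,-0.9,0,0.7]]';  python3 -c "
from h import *
A=grab_frame('side');B=grab_frame('top')
cv2.imwrite('pics/s4.png',cv2.resize(A[80:260,130:350],(800,600)));cv2.imwrite('pics/t4.png',cv2.resize(B[130:290,180:380],(800,600)))
for c in('side','top'):
  for n in('knob','lid_handle'): print(c,n,[(round(d['p'],2),np.round(np.array(d['extent'])*[512,384,512,384]).tolist()) for d in search_frame(c,n)][:3])
q=np.load('case.npy');u=np.array([np.cos(-.124),np.sin(-.124)]);k=np.r_[q[:2]-.058*u,.067];print(k,proj('side',k),proj('top',k));rel(k-[0,0,.011])"
```

```text
clock: 6.58
position: [0.6244, 0.0571, 0.2943]
tool_rot: [3.141, 0.002, -0.124]
force: [-0.6, 0.5, -0.1]
grip_width: 0.0597
finger_force: 0.0
clock: 7.2
position: [0.4326, 0.0812, 0.349]
tool_rot: [-3.142, -0.0, -0.124]
force: [1.3, 0.3, 0.9]
grip_width: 0.0602
finger_force: 0.0
side knob [(0.48, [221.0, 193.0, 231.0, 210.0])]
side lid_handle [(0.56, [256.0, 118.0, 302.0, 253.0])]
top knob []
top lid_handle [(0.61, [216.0, 143.0, 343.0, 182.0])]
[0.50779621 0.07276542 0.067     ] [[225.11476579 201.41733909]] [[268.90560506 224.87949405]]
pos [0.4352 0.081  0.3489] yaw -7.14 y-axis [-0.124 -0.992 -0.   ] shift units [ 1.215 -0.014  4.883]
```

View pics/s4.png

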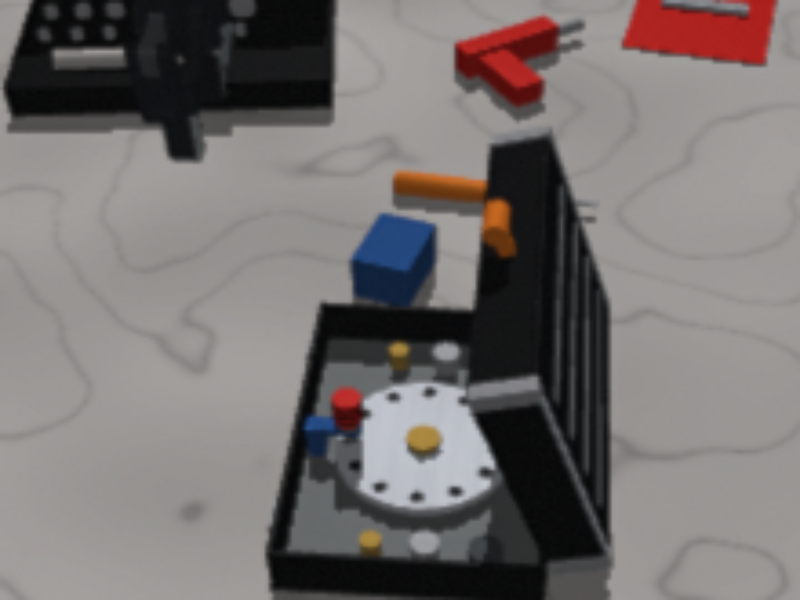

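View pics/t4.png

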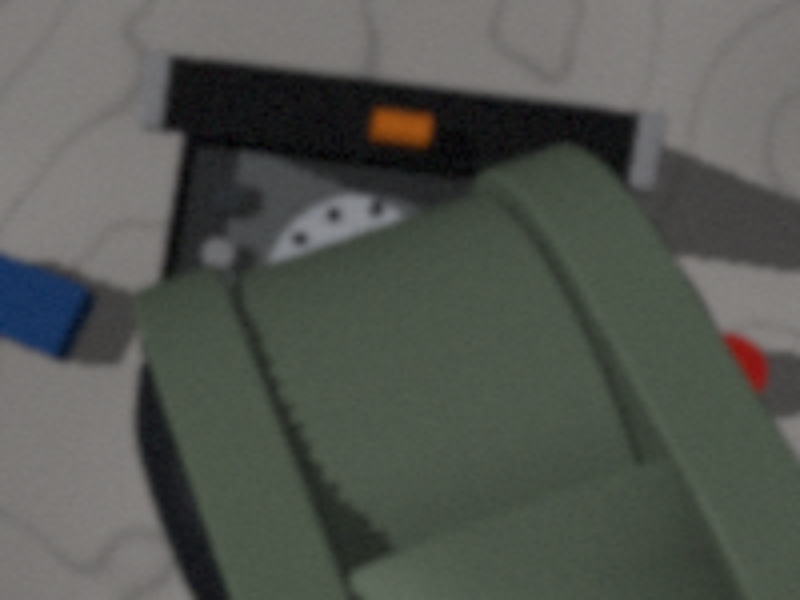

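```bash
python3 -c "
from h import *
for z in(.45,.5,.55,.6,.65): print(z,[ (x,proj('top',[x,.06,z])[0].round().tolist()) for x in(.40,.45,.5,.55)])"
python3 -m creep '[[0.5,0,0.8,0,0.7],[1,0,1.6,0,0.7],[1.2,0,2.3,0,0.7],[1.2,-0.01,2.8,0,0.7],[1.2,-0.01,2.8,0,0.7]]'
python3 -c "
from h import *
A=grab_frame('side');cv2.imwrite('pics/s5.png',cv2.resize(A[80:260,130:350],(800,600)))
rel([.5078,.0728,.056])"
```

```text
0.45 [(0.4, [288.0, 270.0]), (0.45, [288.0, 237.0]), (0.5, [288.0, 205.0]), (0.55, [287.0, 174.0])]
0.5 [(0.4, [292.0, 271.0]), (0.45, [291.0, 234.0]), (0.5, [291.0, 199.0]), (0.55, [291.0, 165.0])]
0.55 [(0.4, [296.0, 272.0]), (0.45, [296.0, 231.0]), (0.5, [295.0, 192.0]), (0.55, [294.0, 155.0])]
0.6 [(0.4, [302.0, 273.0]), (0.45, [301.0, 227.0]), (0.5, [300.0, 184.0]), (0.55, [299.0, 142.0])]
0.65 [(0.4, [309.0, 275.0]), (0.45, [307.0, 222.0]), (0.5, [306.0, 173.0]), (0.55, [305.0, 127.0])]
clock: 8.12
position: [0.5054, 0.0725, 0.1785]
tool_rot: [3.141, 0.004, -0.124]
force: [-0.2, -0.1, 1.2]
grip_width: 0.0601
finger_force: 0.0
pos [0.5061 0.0727 0.1802] yaw -7.13 y-axis [-0.124 -0.992  0.   ] shift units [ 0.031 -0.006  2.07 ]
```

View pics/s5.png

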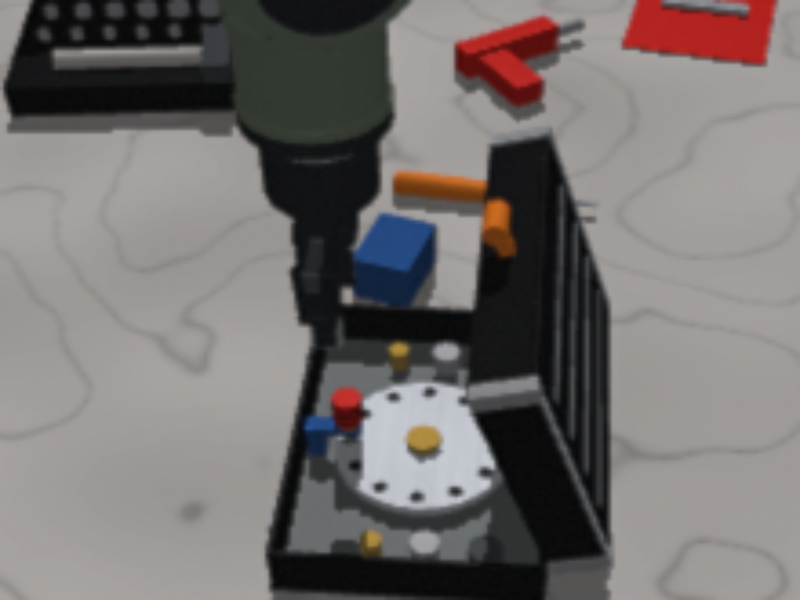

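The lid is standing free and the gripper is directly above the knob at crop (347, 405), clear of the lid. Next I descend and grip.

```bash
python3 -m creep '[[0,0,0.6,0,0.65],[0,0,1.2,0,0.65],[0,0,1.7,0,0.65],[0,0,2.02,0,0.65],[0,0,2.05,0,0.65]]' 70; python3 -m creep '[[0,0,0,0,0.1],[0,0,0,0,0.1],[0,0,0,0,0.1],[0,0,0,0,0.1],[0,0,0,0,0.1]]' 70; python3 -c "
from h import *
rel([.5078,.0728,.056])"
```

```text
clock: 8.8
position: [0.5064, 0.0728, 0.0579]
tool_rot: [3.141, -0.0, -0.124]
force: [-0.3, -0.0, 0.7]
grip_width: 0.0555
finger_force: 0.0
clock: 9.43
position: [0.5069, 0.0733, 0.0591]
tool_rot: [-3.14, -0.002, -0.124]
force: [-2.0, 2.5, 13.0]
grip_width: 0.0224
finger_force: 68.0
pos [0.5069 0.0733 0.0591] yaw -7.1 y-axis [-0.124 -0.992 -0.001] shift units [0.016 0.007 0.052]
```

```bash
python3 -m creep '[[0,0,-0.06,0,0.1],[0,0,-0.12,0,0.1],[0,0,-0.18,0,0.1],[0,0,-0.24,0,0.1],[0,0,-0.24,0,0.1]]' 80
```

```text
clock: 10.05
position: [0.5068, 0.0733, 0.0728]
tool_rot: [-3.14, -0.002, -0.124]
force: [5.4, 4.3, -9.7]
grip_width: 0.0218
finger_force: 78.6
```

```bash
python3 -m creep '[[0,0,-0.03,0,0.1],[0,0,-0.05,0,0.1],[0,0,-0.05,0,0.1]]' 80; python3 -c "
from h import *
A=grab_frame('side');cv2.imwrite('pics/s6.png',cv2.resize(A[80:260,130:350],(800,600)))
s=status.observe();print(s['force'],s['position'])"
```

```text
clock: 10.42
position: [0.5066, 0.0733, 0.0738]
tool_rot: [-3.14, -0.001, -0.124]
force: [18.2, 6.4, -54.2]
grip_width: 0.0218
finger_force: 81.8
[ 18.86979629   6.89511711 -54.767282  ] [0.50656769 0.07323284 0.07382621]
```

View pics/s6.png

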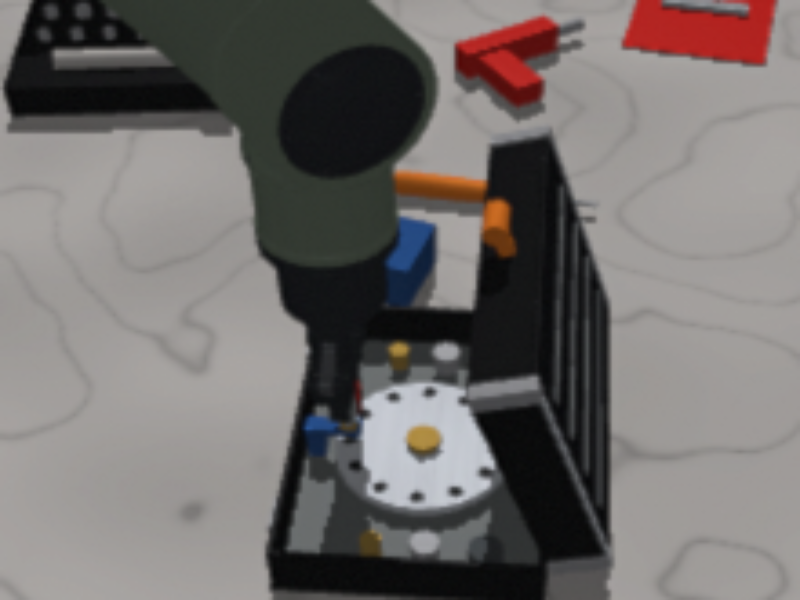

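The pull force jumped from 10 to 55 N over the last millimetre, so the plunger is at its stop after 14.7 mm of TCP rise. The lid is unmoved. I'll ease the overpull slightly, check and hand in.

```bash
python3 -m creep '[[0,0,0.02,0,0.1],[0,0,0.02,0,0.1],[0,0,0.02,0,0.1],[0,0,0.02,0,0.1]]' 80
```

```text
clock: 10.98
position: [0.5067, 0.0733, 0.0736]
tool_rot: [-3.14, -0.001, -0.124]
force: [11.7, 5.5, -28.3]
grip_width: 0.0216
finger_force: 85.7
```

```bash
python3 -c "
from workcell import bot
print(bot.job_done())"
```

```text
the job is handed in; nothing more can be done
None
```

The job is handed in, with no verdict returned: the lid stands free at about 75°, the plunger is gripped and held up at its stop (about 14 mm by TCP rise and the force jump), and I kept the arm clear of the jar, carton and screwdriver.

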